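# Pry the stuck lid off a steel canister under a condenser

## Task

The lid of the steel canister is jammed: take the flat pry bar, put its tip under the lid's rim with the bar resting on the cross rod in front of the canister, and lever the lid up until it pops loose, without pulling on it by hand. Lay the bar back in its wooden rest, then lift the lid off by its handle and set it down gently, right way up, in the middle of the round cork mat. Do not bump the glass condenser that hangs over the canister, and leave the other things where they are.

Things in the scene. Friction and masses are not known exactly. Their poses are not given: they have to be found in the camera images.
- station: Fixed steel base plate 370 x 130 x 8 mm (x -160 to +210) carrying a round canister, a prying stand (fulcrum) and a condenser on a rod (12 mm thick, 408 mm tall, at x = +175 mm). Origin: on the table under the canister's centre; z up, x from the prying stand across the canister to the rod. Canister: 128 mm outside, rim 90 mm above the table.
- mouth (a point): Centre of the canister's mouth, at rim height (120 mm wide); axes as station. Inside, two spring balls at y = +-56 mm catch the lid's plug: pulling straight up takes over 30 N, levering at the near edge 15 to 20 N there. Once the lid's centre is up about 7 mm the balls snap under it; it then stays up, loose, tilted up to 12 degrees.
- fulcrum: Prying stand 115 mm in front (-x) of the canister's axis. Origin: middle of its level cross rod, 12 mm thick, along y, 96.4 mm above the table; axes as station. Upright cheeks either side, 52 mm apart, rise 24 mm above the rod's axis. The lid's edge is 37 mm beyond the rod; the bar goes over the rod and down under it, handle up 25 to 35 degrees; lowering the handle 20 to 25 degrees pops it.
- condenser: Fixed glass tube 32 mm thick, 325 mm long, across above the canister along station y, its +y end 7 degrees up. Origin: mid-axis, 285 mm above the table, straight over the canister's centre; axes as station; clamp arm on its +x side. A tool pointing straight down at the lid's handle would hit it: come in leaning back to -x, 25 to 40 degrees from vertical.
- lid: Steel lid, about 0.35 kg: flange 156 mm wide, 6 mm thick, over a plug 112 mm wide, 14 mm deep. Origin: centre of the plug's underside, z up; flange from z = 14 to 20 mm. Seated, its origin is 76 mm above the table and the flange overhangs the canister's wall by 14 mm. Its x is within 0.1 rad of station x.
- lid_handle (a point): Middle of the lid's handle, 56 mm above the lid's origin: a black bar along the lid's x, 90 mm long, 16 mm wide, 12 mm thick, on two feet at x = +-38 mm; 30 mm free below it.
- bar: Flat pry bar, 0.22 kg, 200 mm long. Origin: mid-length, on its flat underside; x along it to the tip, z up. Steel blade from x = -20 to +100 mm (tip), 18 mm wide, 8 mm thick; rubber handle from x = -100 to -20 mm, 20 mm wide, 12 mm thick. It starts lying in the rest, tip away from the robot.
- rest: Fixed wooden rest, 204 x 50 mm. Origin: centre of its underside; x along the bar. Two blocks, x -102 to -62 and 62 to 102 mm, tops at 22 mm, with side strips up to 30 mm leaving a 34 mm channel; between them only a 6 mm board, so the bar can be gripped there. The bar lies in the channel, underside at 22 mm.
- mat: Round cork mat, fixed, 200 mm in diameter, 12 mm thick. Origin: centre of its underside.
- flask: Bystander, loose: conical glass flask, 72 mm base, 88 mm tall. Origin: centre of its underside.
- stopper: Bystander, loose: black rubber stopper, 40 mm wide, 30 mm tall. Origin: centre of its underside.
- beaker: Bystander, loose: open glass beaker, 72 mm wide, 90 mm tall. Origin: centre of its underside.
- bottle: Bystander, loose: tall green glass bottle with a red cap, 74 mm wide, 270 mm tall. Origin: centre of its underside.
- jar: Bystander, loose: amber jar with a white cap, 64 mm wide, 85 mm tall. Origin: centre of its underside.
- dish: Bystander, loose: white porcelain dish, 80 mm wide, 24 mm tall. Origin: centre of its underside.
- thermometer: Bystander, loose: glass tube 150 mm long with a cork collar, lying on the table. Origin: centre of its underside.
Not all that is in view belongs to the job. Several things have the shape of the lid; the one meant has the colours described above.

How it is judged:
On the way, in this order (a step that is already met when the one before it is completed fails the run):
1. the bar, held by the gripper, bears on the cross rod and under the lid's rim at once (contact force between bar and lid above 4 N and contact force between bar and fulcrum above 4 N and contact force between the fingers and bar above 0.5 N and contact force between each of the arm, the fingers and lid below 0.5 N and z of lid in the frame of station below 0.0795 m), for 0.05 s.
2. the lid is levered up by the bar over the rod, its centre at least 7 mm, with the held bar at the rim or the rod, not pulled by the fingers ((contact force between bar and lid above 0.3 N or contact force between bar and fulcrum above 0.3 N) and contact force between the fingers and bar above 0.5 N and contact force between each of the arm, the fingers and lid below 0.5 N and z of lid in the frame of station above 0.083 m), for 0.05 s.
3. the bar lies in its rest, let go, with the lid still on the canister (horizontal distance between bar and rest below 0.025 m and z of bar in the frame of rest below 0.028 m and angle between bar's own z axis and vertical below 0.1 rad and angle between the x axis of bar and the x axis of rest, either way round below 0.3 rad and contact force between the fingers and bar below 0.1 N and linear speed of bar below 0.05 m/s and horizontal distance between lid and station below 0.04 m), for 0.2 s.
4. the lid is lifted clear of the canister (z of lid in the frame of station above 0.095 m and contact force between lid and station below 0.1 N and contact force between the fingers and lid above 0.5 N), for 0.1 s.
At the end, for the whole second after the job is handed in: The lid lies flat, right way up and at rest on the cork mat, its centre within 30 mm of the mat's; the bar lies at rest in the channel of its rest, its middle within 25 mm of the rest's middle and along it within 0.3 rad; both are let go (horizontal distance between lid and mat below 0.03 m and z of lid in the frame of mat below 0.018 m and angle between lid's own z axis and vertical below 0.08 rad and horizontal distance between bar and rest below 0.025 m and z of bar in the frame of rest below 0.028 m and angle between bar's own z axis and vertical below 0.1 rad and angle between the x axis of bar and the x axis of rest, either way round below 0.3 rad and linear speed of each of lid, bar below 0.02 m/s and contact force between the fingers and lid below 0.1 N and contact force between the fingers and bar below 0.1 N); the robot touches nothing.
It fails at once if the condenser is bumped (more than 2 N) (contact force between anything else and condenser above 2 N).
It fails at once if the lid is dropped (falls free faster than 0.6 m/s) (linear speed of lid above 0.6 m/s and contact force between the fingers and lid below 0.1 N).
It fails at once if a bystander is moved by more than 30 mm (distance of any of flask, stopper, beaker, bottle, jar, dish, thermometer from where it was at the start of the episode above 0.03 m).
It also fails if it takes over 72 s, if anything falls off the work surface, if the arm or the gripper's body presses on something with over 40 N, if the wrist force passes 120 N, or if a joint passes its speed limit or range.

## Robot

A 6-joint arm with a two-finger parallel gripper is mounted at the origin on the work surface. World frame = base frame: x ahead of the robot, y to its left, z up, the work surface at z = 0. Lengths are in m, angles in rad, forces in N, time in s.
With the tool pointing down it reaches from about 0.325 to 0.9 m from the base axis. Payload 6.1 kg.
Tool frame: the origin (TCP) lies between the finger pads, 19 mm behind the fingertips; this is the grasp point; z points along the fingers, y is the line along which they close (so a half turn about z gives the same grasp; the last joint's range is limited). The gripper opens to 85 mm and grips with 20 to 120 N. Pads are 22 mm wide; open, the fingers measure 114 mm over their backs; the gripper's body (76 mm by 85 mm) begins 54 mm behind the grasp point. The pads swing forward as they close: fully open they stand 13 mm farther back than shut.
Start: joints at [-1.285, 0.22, 1.526, -0, 1.395, -0.126], TCP at [0.25, -0.573, 0.25] pointing down, gripper open.
Joint ranges: [-2.98, 2.98], [-0.91, 2.08], [0.09, 2.57], [-1.24, 4.39], [0.2, 2.65], [-2.68, 2.68]. Speed limits (rad/s): [2.57, 2.57, 3.01, 3.14, 3.14, 3.14].

## Interface

Orientations are given as [roll, pitch, yaw] about the fixed x, y, z axes, in that order (R = Rz(yaw) Ry(pitch) Rx(roll)).
In Python, from plant import movep, move_l, set_joints, gripper_to, hold, inverse_kinematics, observe, get_image, get_calibration, Unreachable, job_done gives the robot as it stands. Calls block until the motion is done:
- movep(position, orientation): joint-space move of the TCP to a pose.
- move_l(position, feed=0.15, rotation=None, max_force=None): straight line of the TCP; rotation=None keeps the orientation; feed is the mean speed in m/s. With max_force (N) it stops when the force on the tool has changed by that much, and returns True; else False.
- set_joints(angles): joint-space move.
- gripper_to(opening, f_grip=None): finger opening in m; f_grip is the grip in N (None keeps the last); returns when the fingers have stopped.
- hold(seconds).
- inverse_kinematics(position, orientation): joint angles nearest the present ones, or None.
- observe(): the state.
- get_image(name): name is "scene" or "top"; returns (picture, depth): 400x640x3 uint8, red, green, blue; 400x640 float32, m along the optical axis (not along the pixel's ray), 0 where there is no reading.
- get_calibration(name): a dict with "intrinsics" (3x3 intrinsics, pixels), "world_from_camera" (4x4, takes a point from camera to world coordinates). Camera axes: x right, y down, z forward; pixel columns grow to the right and rows downward; lengths in m; the calibration is good to about 2 mm. A picture is of the moment at which its call begins. get_calibration takes no time and is no camera call.
A pose or a line that the arm cannot do raises Unreachable and nothing moves.
- job_done(): hands the job in; it is judged then, once.
The state is a dict: "time_s": time; "q": joint angles; "joint_velocities": joint speeds; "joint_torque": joint torques, N m; "eef_pos": TCP position; "tcp_rot": TCP orientation; "ft_force": force on the tool from outside, world axes, zero at the start; "torque": the same for the moment, N m; "opening": finger opening in m; "grasp_force": force on a finger pad.
Only numpy, scipy, OpenCV 4.12 (cv2) and the standard library are available. Lean on these libraries where they do the work, as an engineer would, in place of code of your own. Each camera call takes 0.05 s, during which the arm holds its last target. There are 200 camera calls.

## Working session

There is one attempt and no reset: what is moved stays moved. The work goes in short steps, each a Python script; the robot and the scene stay as the last script left them, time stands still between calls to the robot, and variables do not carry over. Pictures are saved under pics/ and viewed, at most 10 in all, crops included, and the job is handed in when it is done.

```bash
mkdir -p pics; ls
python3 - <<'E'
from plant import *
import cv2,numpy as np
for n in("scene","top"):
    p,d=get_image(n); c=get_calibration(n)
    cv2.imwrite(f"pics/{n}0.png",p[:,:,::-1]); np.savez(f"{n}0.npz",p=p,d=d,K=c["intrinsics"],T=c["world_from_camera"])
    print(n,c["intrinsics"],np.round(c["world_from_camera"],3))
E
```

```text
pics
scene [[369.9328734    0.         320.92405607]
 [  0.         369.9328734  197.96368758]
 [  0.           0.           1.        ]] [[ 1.500e-02  8.050e-01 -5.940e-01  1.125e+00]
 [ 1.000e+00 -1.800e-02  1.000e-03 -6.300e-02]
 [-1.000e-02 -5.930e-01 -8.050e-01  9.990e-01]
 [ 0.000e+00  0.000e+00  0.000e+00  1.000e+00]]
top [[383.57998577   0.         305.34730648]
 [  0.         383.57998577 199.81325445]
 [  0.           0.           1.        ]] [[-0.009 -0.997  0.079  0.424]
 [-1.     0.01   0.017 -0.065]
 [-0.017 -0.079 -0.997  1.516]
 [ 0.     0.     0.     1.   ]]
```

View pics/scene0.png

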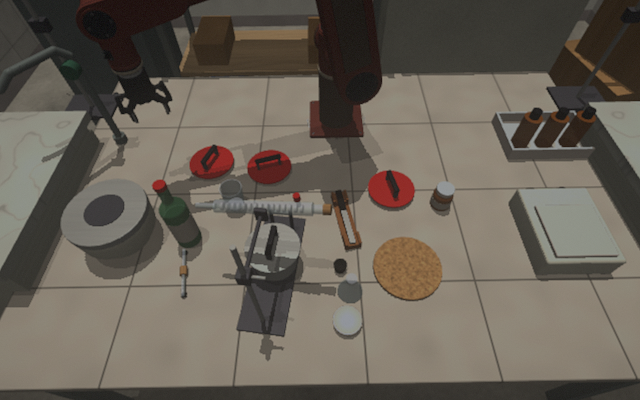

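View pics/top0.png

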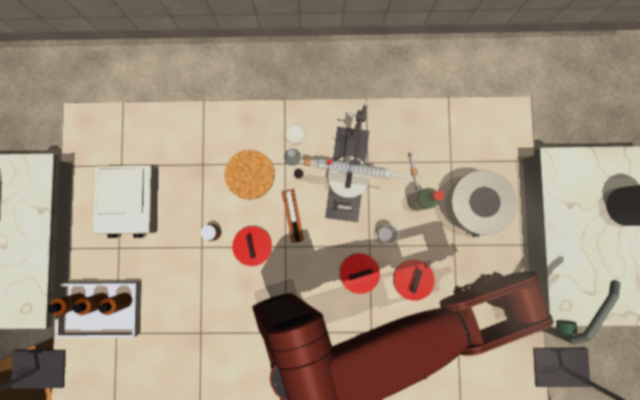

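The canister station is at about (348,175) in the top view and (272,245) in the scene view. The bar and rest are at (293,215) top and the mat at (249,174) top. The three red lids are decoys.

```bash
cat > h.py <<'E'
import numpy as np,cv2
def cloud(f):
    z=np.load(f); d=z["d"]; K=z["K"]; T=z["T"]
    v,u=np.mgrid[:400,:640]
    P=np.stack([(u-K[0,2])/K[0,0]*d,(v-K[1,2])/K[1,1]*d,d],-1)@T[:3,:3].T+T[:3,3]
    P[d==0]=np.nan
    return z["p"],P
def cast(f,uv,h):
    z=np.load(f);K=z["K"];T=z["T"]; uv=np.atleast_2d(uv).astype(float)
    r=np.c_[(uv-K[[0,1],[2,2]])/K[0,0],np.ones(len(uv))]@T[:3,:3].T
    return T[:3,3]+r*((h-T[2,3])/r[:,2])[:,None]
E
python3 - <<'E'
from h import *
for n,(a,b,c,d) in {"top":(185,95,445,255),"scene":(180,180,460,340)}.items():
    p,P=cloud(n+"0.npz")
    cr=p[b:d,a:c,::-1]; cr=cv2.convertScaleAbs(cr,alpha=1.3,beta=10)
    s=780/(c-a); cv2.imwrite(f"pics/{n}c.png",cv2.resize(cr,None,fx=s,fy=s,interpolation=cv2.INTER_CUBIC))
    hsv=cv2.cvtColor(p,cv2.COLOR_RGB2HSV)
    # table height check and noise
    z=P[...,2]; print(n,"table z",np.nanmedian(z[300:315,90:150] if n=="top" else z[330:370,100:200]))
    m=((hsv[...,0]>8)&(hsv[...,0]<22)&(hsv[...,1]>110)).astype(np.uint8)
    k,l,st,ce=cv2.connectedComponentsWithStats(m)
    for i in range(1,k):
        if st[i,4]>60: 
            q=P[l==i]; print(st[i],np.round(ce[i],1),np.round(np.nanmedian(q,0),3))
    # lid flange top
    c0=np.array([.47,-.14]) 
    s=(np.hypot(P[...,0]-c0[0],P[...,1]-c0[1])<.16)
    for lo in np.arange(0,.14,.01):
        q=P[s&(z>lo)&(z<=lo+.01)]
        if len(q)>15: print("z%.2f"%lo,len(q),np.round(q.min(0)[:2],3),np.round(q.max(0)[:2],3),np.round(np.median(q,0),3))
print(cast("top0.npz",[[348,178],[249,174],[343,208]],.096))
E
```

```text
top table z 0.05134675378671372
[ 225  150   49   49 1900] [249.  174.1] [0.647 0.183 0.012]
[282 191  14  51 205] [288.8 218.8] [0.458 0.025 0.01 ]
[291 190  13  51 183] [297.3 218.7] [ 0.456 -0.007  0.014]
[  49  294   82   22 1053] [ 89.5 303. ] [0.171 0.74  0.13 ]
[ 27 339  26  12 147] [ 41.8 345.6] [-0.149  1.315 -0.476]
[  0 356  13  29 292] [  5.4 369.3] [-0.23  1.44 -0.41]
[  0 387  51  13 561] [ 25.4 394. ] [-0.316  1.261 -0.291]
z0.00 2393 [ 0.311 -0.298] [0.626 0.018] [ 0.467 -0.14   0.003]
z0.01 204 [ 0.33  -0.259] [0.596 0.017] [ 0.509 -0.166  0.011]
z0.02 82 [ 0.323 -0.211] [0.522 0.016] [ 0.426 -0.003  0.027]
z0.03 116 [ 0.382 -0.212] [0.518 0.016] [0.432 0.    0.033]
z0.09 468 [ 0.504 -0.259] [ 0.629 -0.126] [ 0.583 -0.182  0.096]
z0.10 74 [ 0.5   -0.248] [ 0.627 -0.141] [ 0.55  -0.191  0.102]
z0.13 46 [ 0.578 -0.208] [ 0.618 -0.189] [ 0.599 -0.2    0.138]
scene table z 0.0007212380669448515
[ 564    0   75   72 1334] [597.1  34.3] [-0.517  1.26   0.029]
[193  16  40  42 830] [212.1  31.1] [-0.73  -0.614 -0.03 ]
[308  17  13  41 260] [312.5  33.2] [-0.716 -0.093 -0.04
[... 442 characters left out ...]
49 -0.05   0.315]
[ 374  238   68   62 3325] [407.3 268.3] [0.656 0.184 0.013]
z0.00 2624 [ 0.31 -0.3 ] [0.628 0.011] [ 0.479 -0.099  0.002]
z0.01 164 [ 0.398 -0.247] [0.63  0.002] [ 0.485 -0.144  0.011]
z0.02 67 [ 0.33  -0.218] [0.625 0.019] [ 0.425 -0.013  0.026]
z0.03 204 [ 0.382 -0.159] [0.521 0.019] [0.438 0.001 0.034]
z0.05 17 [ 0.499 -0.219] [ 0.521 -0.151] [ 0.51  -0.158  0.053]
z0.09 665 [ 0.511 -0.26 ] [ 0.63  -0.125] [ 0.589 -0.176  0.097]
z0.10 34 [ 0.549 -0.226] [ 0.619 -0.129] [ 0.587 -0.178  0.1  ]
z0.13 66 [ 0.579 -0.208] [ 0.62  -0.188] [ 0.601 -0.197  0.138]
[[ 0.61584647 -0.20095976  0.096     ]
 [ 0.63502895  0.16877284  0.096     ]
 [ 0.50415278 -0.18053413  0.096     ]]
```

View pics/topc.png

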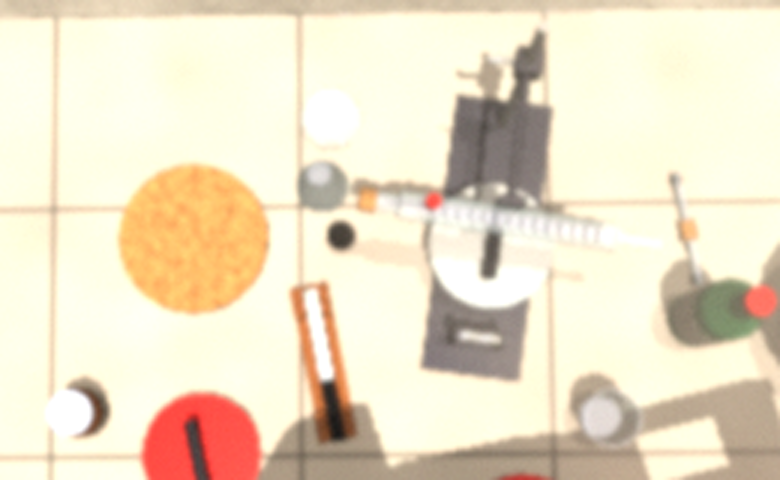

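View pics/scenec.png

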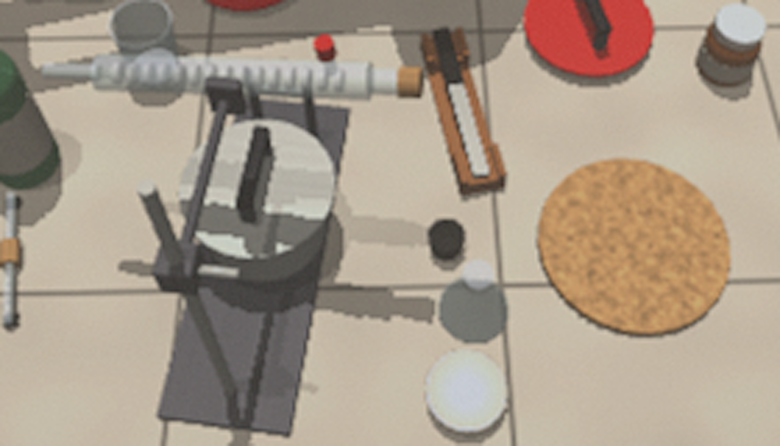

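The top crop shows the plate corners at crop pixels (458,95), (551,107), (520,379) and (423,367), with the fulcrum at about (475,335). The rest runs from (310,287) to (337,440), with the bar's black handle toward the robot. The scene crop agrees.

Run:
```python
from h import *
from scipy.optimize import least_squares
# plate corners top
c=np.array([[458,95],[551,107],[520,379],[423,367]])/3+[185,95]
q=cast("top0.npz",c,.008)[:,:2]; 
print("corners",q.round(3)); ax=(q[0]+q[1]-q[2]-q[3])/2; yaw=np.arctan2(ax[1],ax[0]); print("len",np.linalg.norm(ax),"yaw",yaw,"wid",np.linalg.norm(q[0]-q[1]),"st origin",q.mean(0)-.025*np.array([np.cos(yaw),np.sin(yaw)]))
for n in("top","scene"):
    f=n+"0.npz"; p,P=cloud(f); z=P[...,2]; hsv=cv2.cvtColor(p,cv2.COLOR_RGB2HSV)
    X,Y=P[...,0],P[...,1]
    # plate mask by depth & colour
    dark=(hsv[...,2]<110)&(hsv[...,1]<60)&(z<.016)&(z>.003)&(np.hypot(X-.6,Y+.19)<.25)
    if n=="top":
        m=dark.astype(np.uint8); r=cv2.minAreaRect(P[dark][:,:2].astype(np.float32)*1000); print("plate rect",r)
    # lid circle
    m=((z>.0925)&(z<.1)&(np.hypot(X-.59,Y+.19)<.11)).astype(np.uint8)
    k,l,st,ce=cv2.connectedComponentsWithStats(m)
    cs,_=cv2.findContours(m,cv2.RETR_EXTERNAL,cv2.CHAIN_APPROX_NONE)
    e=np.vstack([a[:,0] for a in cs if len(a)>15]); e=cast(f,e,.096)[:,:2]
    g=least_squares(lambda t:np.hypot(*(e-t).T)-.0775,[.59,-.19],loss="soft_l1",f_scale=.001); res=np.abs(g.fun)
    print(n,"lid",g.x.round(4),"inl",(res<.003).sum(),len(e))
    # handle
    m=(z>.12)&(z<.145)&(np.hypot(X-.59,Y+.19)<.09)&(hsv[...,2]<110)
    if m.sum()>20: print("handle",m.sum(),cv2.minAreaRect(P[m][:,:2].astype(np.float32)*1000),np.median(P[m],0))
    # fulcrum
    m=(z>.08)&(z<.14)&(np.hypot(X-.48,Y+.17)<.045)
    print("fulcrum pts",m.sum()); 
    for a in P[m][np.argsort(P[m][:,2])][:: max(1,m.sum()//12)]: print(a.round(3),end=" ")
    print()
    # mat
    m=((hsv[...,0]>8)&(hsv[...,0]<22)&(hsv[...,1]>110)&(np.hypot(X-.65,Y-.184)<.13)).astype(np.uint8)
    cs,_=cv2.findContours(m,0,1); a=max(cs,key=cv2.contourArea)[:,0]; e=cast(f,a,.012)[:,:2]
    (cx,cy),r=cv2.minEnclosingCircle(e.astype(np.float32)); g=least_squares(lambda t:np.hypot(*(e-t[:2]).T)-t[2],[cx,cy,.1],loss="soft_l1",f_scale=.002).x; print("mat",g.round(4))
    # rest & bar
    m=(z>.018)&(z<.045)&(np.abs(X-.46)<.15)&(np.abs(Y-.01)<.05)
    k,l,st,ce=cv2.connectedComponentsWithStats(m.astype(np.uint8)); i=1+np.argmax(st[1:,4]); r=cv2.minAreaRect(P[l==i][:,:2].astype(np.float32)*1000); print("rest rect",r)
    rr=(hsv[...,1]<70)&(l==i); b=cv2.minAreaRect(P[rr][:,:2].astype(np.float32)*1000); print("bar",b,np.median(P[rr],0))
    for s,nm in((hsv[...,2]>140,"blade"),(hsv[...,2]<70,"handle")):
        w=rr&s
        if w.sum()>8: print(nm,cv2.minAreaRect(P[w][:,:2].astype(np.float32)*1000),np.median(P[w],0).round(3))
```

```text
corners [[ 0.835 -0.172]
 [ 0.817 -0.295]
 [ 0.456 -0.247]
 [ 0.473 -0.12 ]]
len 0.36482338379749985 yaw -0.1367820023736081 wid 0.12456593866207212 st origin [ 0.62060174 -0.20508298]
plate rect ((600.6952514648438, -196.39398193359375), (123.52668762207031, 462.663818359375), 80.80780029296875)
top lid [ 0.6234 -0.2051] inl 61 192
handle 59 ((570.5447387695312, -189.84544372558594), (65.34590911865234, 117.77940368652344), 86.15506744384766) [ 0.60271404 -0.19774324  0.13805452]
fulcrum pts 48
[ 0.504 -0.181  0.094] [ 0.511 -0.195  0.098] [ 0.508 -0.188  0.1  ] [ 0.5   -0.21   0.101] [ 0.504 -0.187  0.101] [ 0.508 -0.173  0.102] [ 0.511 -0.165  0.102] [ 0.507 -0.184  0.104] [ 0.503 -0.202  0.105] [ 0.515 -0.18   0.108] [ 0.507 -0.157  0.117] [ 0.514 -0.153  0.12 ] 
mat [0.6476 0.1827 0.0963]
rest rect ((481.4981689453125, 10.376850128173828), (204.38218688964844, 50.014732360839844), 10.62902545928955)
bar ((479.6618347167969, 9.268367767333984), (198.8751678466797, 19.46336555480957), 11.345869064331055) [0.50957454 0.01546613 0.0299896 ]
blade ((518.1007690429688, 16.981239318847
[... 536 characters left out ...]
4] [ 0.519 -0.155  0.086] [ 0.513 -0.152  0.087] [ 0.52  -0.158  0.092] [ 0.52  -0.155  0.092] [ 0.519 -0.16   0.095] [ 0.519 -0.157  0.096] [ 0.519 -0.154  0.096] 
mat [0.651  0.1844 0.0972]
rest rect ((481.04541015625, 11.729194641113281), (207.88580322265625, 50.267791748046875), 10.619121551513672)
bar ((476.07501220703125, 18.530841827392578), (200.63348388671875, 43.974815368652344), 13.23034381866455) [0.48377243 0.01121266 0.03227032]
blade ((519.0833740234375, 19.422801971435547), (114.69670867919922, 13.333725929260254), 9.8579740524292) [0.544 0.023 0.031]
handle ((479.499755859375, 6.213689804077148), (198.86561584472656, 24.43255043029785), 6.140849590301514) [0.423 0.    0.035]
```

```bash
cat >> h.py <<'E'
from scipy.spatial.transform import Rotation as Ro
ST=np.array([.622,-.202,0]); YAW=-.14
RS=Ro.from_euler("z",YAW)
BAR=np.array([.4792,.0095,.022]); BYAW=.192; REST=np.array([.4812,.011,.022]); RYAW=.186
LAM=np.radians(25); G=np.array([-.042,0,.0105])   # tool lean, grip point in bar frame
FLIP=1
def tool_in(lam,flip=None):
    f=FLIP if flip is None else flip
    z=np.array([np.sin(lam),0,-np.cos(lam)]); y=np.array([0,-f,0.]); return Ro.from_matrix(np.c_[np.cross(y,z),y,z])
def barpose(o,yaw,th):           # bar origin, yaw, tip-down pitch -> tcp pos, rpy
    R=Ro.from_euler("z",yaw)*Ro.from_euler("y",th)
    return np.asarray(o)+R.apply(G),(R*tool_in(LAM)).as_euler("xyz")
def pry(thdeg,s,gap):            # bar underside 'gap' above rod surface, tip s beyond contact
    th=np.radians(thdeg); d=np.array([np.cos(th),0,-np.sin(th)]); n=np.array([np.sin(th),0,np.cos(th)])
    o=np.array([-.115,0,.0964])+(.006+gap)*n+(s-.1)*d
    return barpose(ST+RS.apply(o),YAW,th)
def lidpose(p,yaw,lam,tilt=0):     # handle point, tilt = lid's pitch (near edge up = +)
    return np.asarray(p),(Ro.from_euler("z",yaw)*Ro.from_euler("y",tilt)*tool_in(lam)).as_euler("xyz")
E
python3 - <<'E'
import h; from h import *; from plant import *
for lam in (15,25,32):
  for f in(1,-1):
    h.FLIP=f; h.LAM=np.radians(lam); print("lam",lam,"flip",f)
    for nm,a in [("rest",barpose(BAR,BYAW,0)),("up",barpose(BAR+[0,0,.15],BYAW,0)),("ins",pry(40,-.03,.01)),("40",pry(40,.046,.002)),("20",pry(20,.046,0)),("3",pry(3,.046,0)),
      ("lid35",lidpose(ST+[0,0,.132],YAW,np.radians(35))),("lidup",lidpose(ST+[-.06,.01,.24],YAW,np.radians(35))),("mat",lidpose([.649,.183,.07],YAW,np.radians(30)))]:
        q=inverse_kinematics(*a); print(nm,a[0].round(3),None if q is None else np.round(q,2))
b=cast("top0.npz",[[386,233],[323,157],[298.7,174]],.05); print("beaker",b.round(3))
E
```

```text
lam 15 flip 1
rest [0.438 0.001 0.032] [-0.26 -0.11  2.36  0.18  0.67  0.99]
up [0.438 0.001 0.182] [-0.26 -0.4   2.26  0.13  1.06  1.07]
ins [ 0.395 -0.17   0.227] [-0.48  0.11  1.75 -0.14  1.69  1.24]
40 [ 0.447 -0.177  0.172] [-0.46  0.28  1.66 -0.13  1.61  1.28]
20 [ 0.424 -0.174  0.145] [-0.54 -0.01  1.98 -0.04  1.25  1.19]
3 [ 0.414 -0.173  0.118] [-0.64 -0.23  2.25  0.12  0.94  1.  ]
lid35 [ 0.622 -0.202  0.132] [-0.55  0.08  2.05  0.49  0.5   0.79]
lidup [ 0.562 -0.192  0.24 ] [-0.6  -0.24  2.11  0.38  0.75  0.9 ]
mat [0.649 0.183 0.07 ] [ 0.25  0.28  1.91 -0.41  0.49  2.28]
lam 15 flip -1
rest [0.438 0.001 0.032] [-0.26 -0.11  2.36  0.18  0.67 -2.15]
up [0.438 0.001 0.182] [-0.26 -0.4   2.26  0.13  1.06 -2.07]
ins [ 0.395 -0.17   0.227] [-0.48  0.11  1.75 -0.14  1.69 -1.9 ]
40 [ 0.447 -0.177  0.172] [-0.46  0.28  1.66 -0.13  1.61 -1.86]
20 [ 0.424 -0.174  0.145] [-0.54 -0.01  1.98 -0.04  1.25 -1.96]
3 [ 0.414 -0.173  0.118] [-0.64 -0.23  2.25  0.12  0.94 -2.14]
lid35 [ 0.622 -0.202  0.132] [-0.55  0.08  2.05  0.49  0.5  -2.35]
lidup [ 0.562 -0.192  0.24 ] [-0.6  -0.24  2.11 
[... 1789 characters left out ...]

mat [0.649 0.183 0.07 ] [ 0.25  0.28  1.91 -0.41  0.49  2.28]
lam 32 flip -1
rest [0.438 0.001 0.032] None
up [0.438 0.001 0.182] [-0.4  -0.66  2.48  0.39  0.88 -2.35]
ins [ 0.395 -0.17   0.227] [-0.55 -0.13  1.94 -0.06  1.46 -1.97]
40 [ 0.447 -0.177  0.172] [-0.51  0.05  1.87 -0.05  1.35 -1.92]
20 [ 0.424 -0.174  0.145] [-0.63 -0.24  2.2   0.12  1.   -2.12]
3 [ 0.414 -0.173  0.118] [-0.78 -0.44  2.47  0.44  0.74 -2.49]
lid35 [ 0.622 -0.202  0.132] [-0.55  0.08  2.05  0.49  0.5  -2.35]
lidup [ 0.562 -0.192  0.24 ] [-0.6  -0.24  2.11  0.38  0.75 -2.25]
mat [0.649 0.183 0.07 ] [ 0.25  0.28  1.91 -0.41  0.49 -0.86]
beaker [[ 0.41  -0.346  0.05 ]
 [ 0.705 -0.11   0.05 ]
 [ 0.64  -0.016  0.05 ]]
```

```bash
sed -i 's/LAM=np.radians(25)/LAM=np.radians(20)/' h.py
cat >> h.py <<'E'
def snap(n,name,crop=None,s=1):
    from plant import get_image,get_calibration
    p,d=get_image(n);c=get_calibration(n); np.savez(name+".npz",p=p,d=d,K=c["intrinsics"],T=c["world_from_camera"])
    a,b,e,f=crop or (0,0,640,400)
    cv2.imwrite(f"pics/{name}.png",cv2.convertScaleAbs(cv2.resize(p[b:f,a:e,::-1],None,fx=s,fy=s,interpolation=cv2.INTER_CUBIC),alpha=1.3,beta=10))
E
python3 - <<'E'
from h import *; from plant import *
up=barpose(BAR+[0,0,.15],BYAW,0); q=list(inverse_kinematics(*up)); q0=q[0]
q[0]=-1.285; set_joints(q); q[0]=q0; set_joints(q)
p,r=barpose(BAR,BYAW,0)
gripper_to(.06); move_l(p+[0,0,.03],.2); print("down",move_l(p,.06,max_force=15),observe()["eef_pos"],p)
gripper_to(0,f_grip=100); o=observe(); print(o["opening"],o["grasp_force"],o["ft_force"],o["time_s"])
move_l(p+[0,0,.12],.15); o=observe(); print(o["opening"],o["ft_force"],o["torque"],o["eef_pos"],o["time_s"])
snap("scene","s1",(180,150,460,340),2.7)
E
```

```text
down False [0.43810766 0.00144345 0.03261706] [0.43797177 0.00148545 0.0325    ]
0.01826834433869029 97.53715395927429 [-7.41237009 -0.34947984 10.59751973] 4.925
0.01781598737266312 [ 0.22789761 -0.99344968 -2.40352371] [-0.10506879  0.35525224 -0.00206626] [0.43708192 0.0017227  0.15121106] 5.875
```

View pics/s1.png

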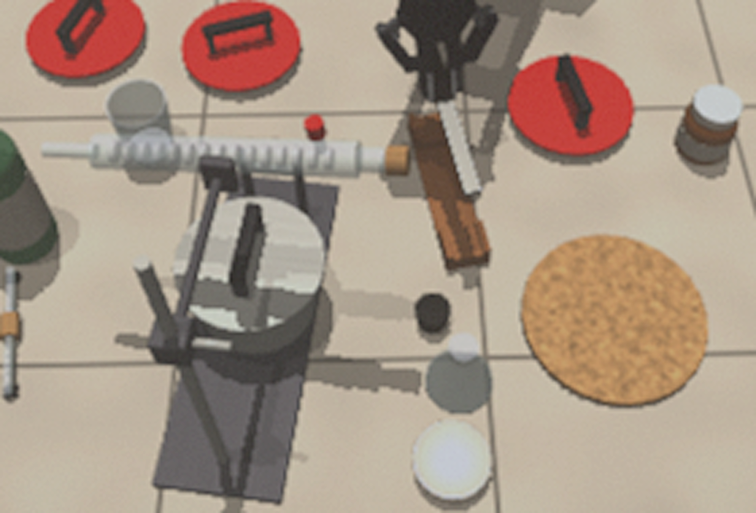

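The bar is held, with the blade visible from (445,105) to (475,190) in the crop. I'll measure the blade's pose in the hand.

Run:
```python
from h import *; from plant import *
snap("top","t1")
o=observe(); print(o["eef_pos"],Ro.from_euler("xyz",o["tcp_rot"]).as_matrix()[:,2])
R=Ro.from_euler("z",BYAW); t=np.array(o["eef_pos"]); bo=t-R.apply(G); print("exp origin",bo)
for n in("s1","t1"):
    p,P=cloud(n+".npz"); q=R.inv().apply((P-bo).reshape(-1,3)).reshape(P.shape)
    m=(q[...,0]>-.005)&(q[...,0]<.12)&(abs(q[...,1])<.02)&(abs(q[...,2])<.04)
    a=q[m]; print(n,m.sum(),"x max",a[:,0].max(),"y",a[:,1].min(),a[:,1].max(),"pitch fit z=",np.polyfit(a[:,0],a[:,2],1),"yfit",np.polyfit(a[:,0],a[:,1],1))
```

```text
[0.43695466 0.00175223 0.15089963] [ 0.33311869  0.0659852  -0.94057317]
exp origin [0.47818289 0.00976678 0.14039963]
s1 215 x max 0.09931272389732237 y -0.009939936435812924 0.008342513813889429 pitch fit z= [-0.0159008   0.00853292] yfit [ 0.00115507 -0.00123903]
t1 147 x max 0.0988891596719477 y -0.010821892518397996 0.007031265266518355 pitch fit z= [-0.00677124  0.00671658] yfit [ 0.00209585 -0.00210384]
```

Run:
```python
from h import *; from plant import *
move_l([.43,-.01,.25],.2)
a=pry(40,-.05,.012); movep(*a); hold(.2); o=observe(); print("err",o["eef_pos"]-a[0],o["time_s"],o["ft_force"])
a=pry(40,.0,.004); move_l(a[0],.1)
a=pry(40,.046,.003); print("ins",move_l(a[0],.05,max_force=10)); hold(.2); o=observe(); print("err",o["eef_pos"]-a[0],o["ft_force"],o["torque"],o["time_s"])
snap("scene","s2",(180,150,460,340),2.7); snap("top","t2",(270,95,430,255),3.5)
```

```text
err [-0.00018512  0.0010665   0.00018442] 7.5167 [-0.86716388  0.23681007 -1.52061798]
ins False
err [-5.29238033e-06 -4.33617446e-05  2.84190199e-04] [-0.22957001 -0.51126557 -2.51997823] [-0.07005115 -0.31783103  0.01038452] 9.4417
```

View pics/s2.png

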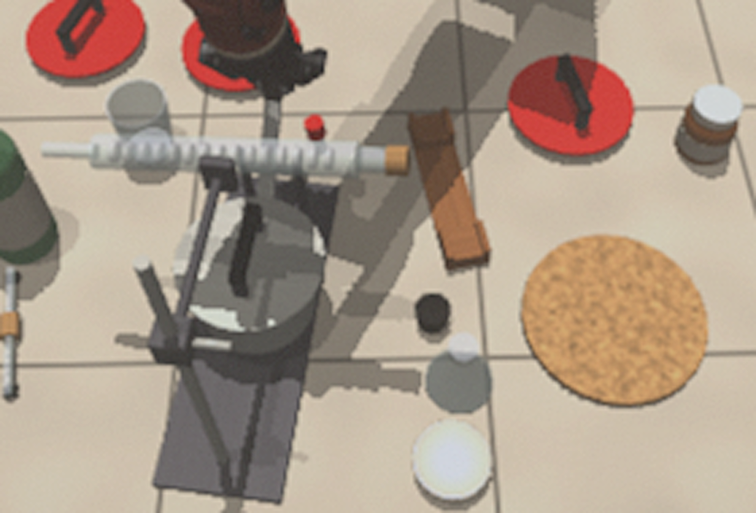

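The bar is going under the condenser between the cheeks with no contact so far. Next I touch down on the rod, then lever slowly while watching the force.

Run:
```python
from h import *; from plant import *
S=.046
a=pry(40,S,-.005); hit=move_l(a[0],.01,max_force=4); hold(.1); o=observe()
n=RS.apply([np.sin(np.radians(40)),0,np.cos(np.radians(40))])
g=float((o["eef_pos"]-pry(40,S,0)[0])@n); print("touch",hit,"gap",g,o["ft_force"],o["time_s"])
g=min(max(g,-.003),.003)-.0003; open("gap","w").write(str(g))
for th in np.arange(38,27,-2):
    a=pry(th,S,g); st=move_l(a[0],.02,rotation=a[1],max_force=35); o=observe()
    print(th,st,np.round(o["eef_pos"]-a[0],4),np.round(o["ft_force"],1),round(o["time_s"],2),round(o["opening"],4))
    if st: break
```

```text
touch True gap -0.000684227060515429 [ 0.30047295 -0.16886996  3.35303276] 10.1333
38 False [ 0.0006 -0.0001  0.0001] [ 4.1 -0.1 -1.9] 10.43 0.0179
36 False [ 0.0004 -0.      0.0002] [ 4.8 -0.8 -1.1] 10.74 0.018
34 False [0.0003 0.     0.0002] [ 4.9  0.4 -0.4] 11.06 0.0177
32 False [ 0.0005 -0.      0.0002] [ 6.4 -0.9 -0.4] 11.38 0.0177
30 False [ 0.0009 -0.0002  0.0005] [ 8.6  0.5 -0.9] 11.69 0.0179
28 False [ 0.0004 -0.      0.0003] [ 5.6 -0.3  0. ] 12.01 0.0176
```

Run:
```python
from h import *; from plant import *
S=.046; g=float(open("gap").read())
for th in np.arange(26,17,-2):
    a=pry(th,S,g); st=move_l(a[0],.02,rotation=a[1],max_force=35); o=observe()
    print(th,st,np.round(o["eef_pos"]-a[0],4),np.round(o["ft_force"],1),np.round(o["torque"],2),round(o["time_s"],2),round(o["opening"],4))
    if st: break
snap("top","t3",(270,95,430,255),4); snap("scene","s3")
R=RS
for n in("s3","t3"):
    p,P=cloud(n+".npz"); q=RS.inv().apply((P-ST).reshape(-1,3)).reshape(P.shape)
    m=(np.hypot(q[...,0],q[...,1])<.075)&(q[...,2]>.09)&(q[...,2]<.125); a=q[m]
    for _ in range(3):
        c=np.linalg.lstsq(np.c_[a[:,:2],np.ones(len(a))],a[:,2],rcond=None)[0]; r=a[:,2]-np.c_[a[:,:2],np.ones(len(a))]@c; a=a[abs(r)<.005]
    print(n,"lid plane",c,len(a))
    m=(abs(q[...,1])<.012)&(q[...,0]>-.16)&(q[...,0]<-.085)&(q[...,2]>.085); a=q[m]; 
    if len(a)>5: print("bar",len(a),np.polyfit(a[:,0],a[:,2],1),a[:,1].mean())
```

```text
26 False [ 0.0007 -0.0001  0.0005] [ 7.6 -0.8  0.2] [-0.06 -1.37  0.03] 12.32 0.0177
24 False [ 0.0009 -0.0002  0.0006] [ 8.  -0.7  0.4] [-0.05 -1.4   0.08] 12.64 0.0177
22 False [ 0.0011 -0.0002  0.0007] [ 8.5 -1.  -0.5] [-0.05 -1.45  0.11] 12.96 0.0177
20 False [ 0.001  -0.0002  0.0007] [ 7.5 -0.3 -0.7] [-0.09 -1.42  0.12] 13.28 0.0176
18 False [ 0.0007 -0.0001  0.0005] [ 8.  -0.4 -0.4] [-0.05 -1.35  0.05] 13.59 0.0176
s3 lid plane [-0.06448456 -0.00668674  0.10092096] 1709
bar 81 [-0.32360842  0.0742645 ] -0.00035229993613297245
t3 lid plane [-0.07420733 -0.00647642  0.09954559] 716
bar 58 [-0.31482352  0.07424961] -0.0011519373451373107
```

View pics/t3.png

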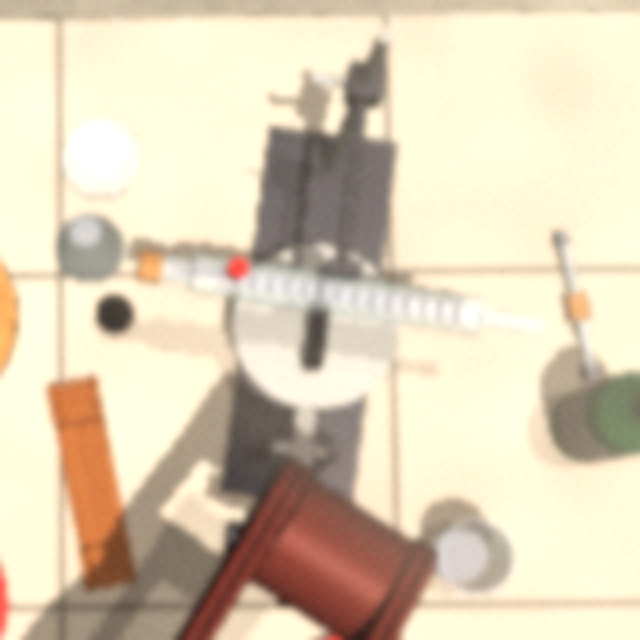

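The lid's near edge is rising: 4° of tilt with the centre up about 4 mm. The bar runs straight over the rod, so I'll continue.

```bash
cat >> h.py <<'E'
def lidplane(n,lo=.09,hi=.13):
    p,P=cloud(n+".npz"); q=RS.inv().apply((P-ST).reshape(-1,3)).reshape(P.shape)
    m=(np.hypot(q[...,0],q[...,1])<.075)&(q[...,2]>lo)&(q[...,2]<hi); a=q[m]
    for _ in range(4):
        c=np.linalg.lstsq(np.c_[a[:,:2],np.ones(len(a))],a[:,2],rcond=None)[0]; r=a[:,2]-np.c_[a[:,:2],np.ones(len(a))]@c; a=a[abs(r)<.004]
    return c,len(a)
E
python3 - <<'E'
from h import *; from plant import *
S=.046; g=float(open("gap").read())
for th in np.arange(16,3.9,-2):
    a=pry(th,S,g); st=move_l(a[0],.02,rotation=a[1],max_force=35); o=observe()
    snap("scene","s4"); c,k=lidplane("s4"); q=c[2]-.096
    print(th,st,np.round(o["eef_pos"]-a[0],4),np.round(o["ft_force"],1),np.round(o["torque"],2),round(o["time_s"],2),"lid tilt",c[:2].round(3),"rise",round(q,4),k)
    if st or q>.0105: break
E
```

```text
16.0 False [ 0.001  -0.0002  0.0007] [ 8.5  0.2 -0.8] [-0.04 -1.41  0.08] 14.01 lid tilt [-0.077 -0.004] rise 0.0054 1696
14.0 False [ 0.0006 -0.0001  0.0005] [ 6.  -0.9 -0.3] [-0.04 -1.2   0.15] 14.38 lid tilt [-0.085 -0.019] rise 0.0063 1709
12.0 False [ 0.0008 -0.0001  0.0007] [7.4 0.1 0.1] [ 0.04 -1.26  0.21] 14.74 lid tilt [-0.091 -0.025] rise 0.0066 1721
10.0 False [-0.     -0.      0.0003] [3.4 0.2 1.6] [-0.11 -0.94 -0.02] 15.11 lid tilt [-0.103 -0.007] rise 0.0074 1717
8.0 False [ 0.0002 -0.0001  0.0004] [4.2 0.4 2.2] [-0.05 -0.97  0.08] 15.47 lid tilt [-0.111 -0.003] rise 0.0079 1732
6.0 False [ 0.0002 -0.0001  0.0002] [ 3.5 -0.8  1.6] [-0.04 -1.11  0.02] 15.84 lid tilt [-0.125 -0.018] rise 0.0088 1752
4.0 False [-0.0001  0.      0.    ] [ 3.9 -0.6  2.6] [-0.01 -1.03  0.05] 16.21 lid tilt [-0.132 -0.058] rise 0.01 1780
```

Run:
```python
from h import *; from plant import *
print("bias",lidplane("scene0"))
S=.046; g=float(open("gap").read())
hold(.2)
for th in (12,20,28,36,39):
    a=pry(th,S,g+.0007); st=move_l(a[0],.06,rotation=a[1],max_force=35); o=observe()
    snap("scene","s5"); c,k=lidplane("s5"); print(th,st,np.round(o["ft_force"],1),round(o["time_s"],2),c.round(4),k)
    if st: break
```

```text
bias (array([-0.00212744, -0.00181272,  0.0971335 ]), 1613)
12 False [ 4.1 -2.2  1.8] 16.85 [-0.0801 -0.0867  0.1044] 1744
20 False [ 2.7 -2.8  2.1] 17.27 [-0.0303 -0.0999  0.1036] 1700
28 False [ 3.5 -1.9  2.1] 17.7 [-0.002  -0.1032  0.1034] 1690
36 False [ 2.7 -1.5  3.6] 18.12 [-0.0022 -0.1039  0.1034] 1673
39 False [1.5 0.3 3.1] 18.43 [-0.0013 -0.1017  0.1034] 1681
```

The centre reached about +8.9 mm and stays up 6 mm, but the lid is rolled about 6° with the +y side low. The +y ball may not have snapped, so I'll lever once more with the bar shifted toward +y.

Run:
```python
from h import *; from plant import *
S=.046; g=float(open("gap").read()); off=RS.apply([0,.010,0])
a=pry(40,S,g+.002); move_l(a[0],.05,rotation=a[1]); move_l(a[0]+off,.05)
for th in (34,28,22,18,15,12,9,6,4,2):
    a=pry(th,S,g); st=move_l(a[0]+off,.04 if th>18 else .025,rotation=a[1],max_force=35); o=observe()
    snap("scene","s6"); c,k=lidplane("s6"); print(th,st,np.round(o["ft_force"],1),np.round(o["torque"],2),round(o["time_s"],2),c.round(4),k)
    if st: break
```

```text
34 False [ 3.6  1.5 -0. ] [ 0.17 -0.82  0.03] 19.53 [-0.0031 -0.1038  0.1034] 1683
28 False [3.6 0.6 0.7] [ 0.05 -0.85  0.04] 19.99 [-0.0022 -0.1045  0.1034] 1663
22 False [4.  0.8 0.6] [ 0.05 -0.85  0.06] 20.45 [-0.0167 -0.1032  0.1034] 1687
18 False [ 3.  -0.2  0.7] [ 0.03 -0.98  0.13] 20.93 [-0.047  -0.0964  0.1037] 1722
15 False [4.2 0.5 1.3] [ 0.05 -1.01  0.11] 21.32 [-0.0673 -0.0924  0.1041] 1744
12 False [3.7 1.2 2. ] [ 0.14 -0.95  0.14] 21.73 [-0.0857 -0.0847  0.1045] 1755
9 False [4.1 0.4 1.2] [ 0.05 -0.93  0.13] 22.12 [-0.1062 -0.074   0.105 ] 1768
6 False [3.2 1.1 1.7] [ 0.05 -0.93  0.1 ] 22.52 [-0.1242 -0.0662  0.1057] 1784
4 False [3.3 2.5 4.1] [ 0.1  -0.88  0.18] 22.86 [-0.1344 -0.0554  0.1062] 1751
2 False [2.4 1.2 4.1] [ 0.15 -0.75  0.2 ] 23.19 [-0.1485 -0.0464  0.1066] 1775
```

The lid moves without load now, so it is loose. I'll withdraw the bar and return it to its rest.

Run:
```python
from h import *; from plant import *
S=.046; g=float(open("gap").read()); off=RS.apply([0,.010,0])
for th in (14,28,40):
    a=pry(th,S,g+.001); move_l(a[0]+off,.08,rotation=a[1])
a=pry(40,S,g+.003); move_l(a[0]+off,.05); a=pry(40,-.0,.006); move_l(a[0]+off,.1); a=pry(40,-.05,.012); move_l(a[0]+off,.15)
move_l([.41,-.12,.26],.2)
up=barpose(REST+[0,0,.12],RYAW,0); movep(*up); hold(.3)
snap("scene","s7"); snap("top","t7")
o=observe(); t=np.array(o["eef_pos"]); R=Ro.from_euler("z",RYAW); bo=t-R.apply(G); print("exp origin",bo,o["time_s"],o["opening"],t-up[0])
for n in("s7","t7"):
    p,P=cloud(n+".npz"); q=R.inv().apply((P-bo).reshape(-1,3)).reshape(P.shape)
    m=(q[...,0]>-.005)&(q[...,0]<.12)&(abs(q[...,1])<.02)&(abs(q[...,2])<.04); a=q[m]
    print(n,m.sum(),"x max",a[:,0].max(),"y",a[:,1].min(),a[:,1].max(),"zfit",np.polyfit(a[:,0],a[:,2],1),"yfit",np.polyfit(a[:,0],a[:,1],1))
print(lidplane("s7"))
```

```text
exp origin [0.48157867 0.01064711 0.14223037] 27.425 0.017880749112996922 [ 0.00037867 -0.00035289  0.00023037]
s7 217 x max 0.09961405311299788 y -0.01046385140012024 0.008290037416644355 zfit [-0.00911409  0.00863217] yfit [ 0.00467066 -0.00193704]
t7 147 x max 0.09883453051384389 y -0.011290826893772254 0.007261596416383662 zfit [0.00084151 0.0066912 ] yfit [-0.00433322 -0.00192356]
(array([-0.00259854, -0.10375242,  0.1034011 ]), 1683)
```

Run:
```python
from h import *; from plant import *
p,r=barpose(REST+[0,.0015,0],RYAW,0)
move_l(p+[0,0,.03],.15); print("down",move_l(p+[0,0,-.001],.03,max_force=6)); o=observe(); print(o["eef_pos"]-p)
gripper_to(.05); hold(.2); z=Ro.from_euler("xyz",r).as_matrix()[:,2]
move_l(p-z*.04,.1); move_l(p+[0,0,.15]-z*.04,.25); hold(.1); o=observe(); print(o["time_s"],o["ft_force"])
q=list(o["q"]); 
snap("scene","s8",(180,150,460,340),2.7); snap("top","t8")
R=Ro.from_euler("z",RYAW)
for n in("s8","t8"):
    pp,P=cloud(n+".npz"); a=R.inv().apply((P-(REST)).reshape(-1,3)).reshape(P.shape); hsv=cv2.cvtColor(pp,cv2.COLOR_RGB2HSV)
    m=(abs(a[...,0])<.12)&(abs(a[...,1])<.016)&(a[...,2]>.003)&(a[...,2]<.02)&(hsv[...,1]<70); b=a[m]; print(n,m.sum(),b.min(0),b.max(0),np.polyfit(b[:,0],b[:,1],1))
# lid handle
P=cloud("s8.npz")[1]; pp=cloud("s8.npz")[0]; a=RS.inv().apply((P-ST).reshape(-1,3)).reshape(P.shape)
m=(np.hypot(a[...,0],a[...,1])<.07)&(a[...,2]>.130)&(a[...,2]<.165)&(pp.max(-1)<110); b=a[m]; print("handle",m.sum(),cv2.minAreaRect((b[:,:2]*1000).astype(np.float32)),np.median(b,0),np.polyfit(b[:,0],b[:,2],1),lidplane("s8"))
```

```text
down True
[-0.00041145  0.00012274  0.0006981 ]
31.0833 [-0.00433822  0.69373211 -0.352306  ]
s8 325 [-0.09981864 -0.00881935  0.00325307] [0.09836129 0.0124423  0.01784756] [0.00206135 0.00075994]
t8 137 [-0.058345   -0.00904507  0.00301673] [0.10055004 0.00975725 0.01960212] [ 0.00422583 -0.00017438]
handle 183 ((0.4394340515136719, 2.5260233879089355), (16.45800018310547, 88.40258026123047), 88.79875183105469) [0.00430394 0.00397963 0.1449881 ] [-0.00989264  0.14444254] (array([-0.00241922, -0.10344775,  0.10343983]), 1674)
```

View pics/s8.png

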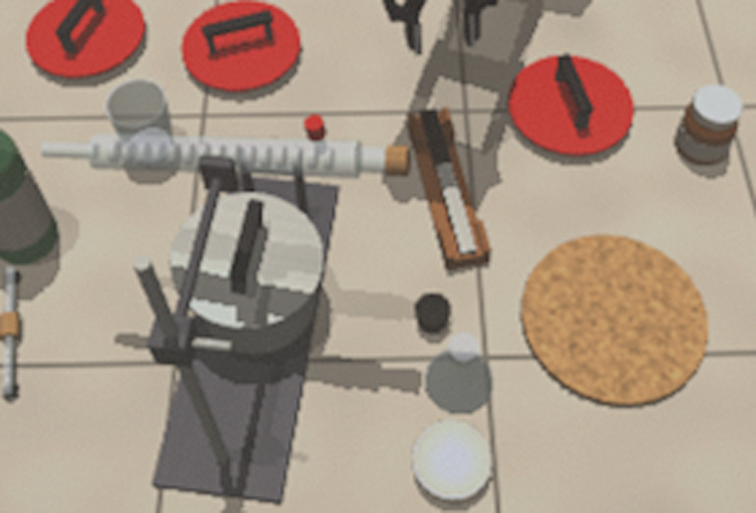

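The bar is back in the channel. The lid is still on the canister, rolled 6° with its handle at station (0.000, 0.003). Next I grasp the lid by the handle.

Run:
```python
from h import *; from plant import *
L=np.radians(40); ROLL=-.103; LY=-.16
Rg=Ro.from_euler("z",LY)*Ro.from_euler("x",ROLL)*tool_in(L); rg=Rg.as_euler("xyz"); z=Rg.as_matrix()[:,2]
Rl=Ro.from_euler("z",LY)*tool_in(L); rl=Rl.as_euler("xyz")
H=ST+RS.apply([.0004,.0025,.1385])
for x in (H,H-z*.1,H-z*.2,H+[0,0,.02],[.649,.183,.07]): print(inverse_kinematics(x,rg) is not None,end=" ")
movep(H-z*.2,rg); move_l(H-z*.08,.2); print("in",move_l(H,.08,max_force=10)); o=observe(); print(o["eef_pos"]-H,o["time_s"])
gripper_to(0,f_grip=80); o=observe(); print(o["opening"],o["grasp_force"],o["ft_force"])
for i in range(1,6):
    print(move_l(H+[0,0,.004*i],.03,rotation=(Ro.from_euler("z",LY)*Ro.from_euler("x",ROLL*(1-i/5))*tool_in(L)).as_euler("xyz"),max_force=40),np.round(observe()["ft_force"],1))
T=H+[0,0,.02]-Rl.as_matrix()[:,2]*.05; move_l(T,.08); hold(.2)
o=observe(); print(o["eef_pos"],o["opening"],o["ft_force"],o["time_s"])
snap("scene","s9",(180,150,460,340),2.7); print(lidplane("s9",.13,.19))
```

```text
True True True True False in False
[ 7.90368116e-05 -8.02163070e-05  5.23255486e-04] 33.8833
0.014555480778051395 78.05975675582886 [-2.59429125  5.16538309  4.47556643]
False [-0.8 -0.5 -2.6]
False [ 0.3 -0.5 -4.4]
False [ 0.1  0.  -4. ]
False [-0.   0.1 -4.5]
False [-0.2 -0.1 -3.8]
[ 0.590911   -0.19432834  0.19609207] 0.01489378379197062 [ 0.12639648 -0.80508308 -4.17042996] 36.6833
(array([-0.00373164,  0.00181544,  0.16014281]), 1155)
```

View pics/s9.png

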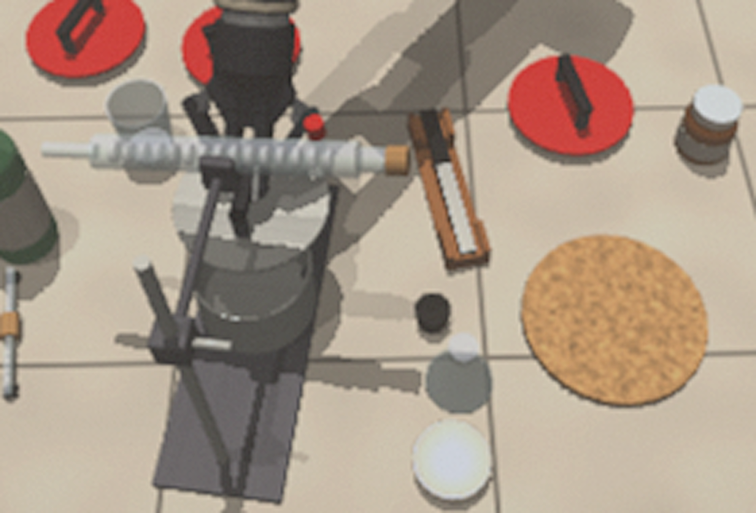

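The lid is lifted level (tilt under 0.004 rad), with the TCP 57 mm above its origin. Now I find a reachable yaw over the mat and place it.

Run:
```python
from h import *; from plant import *
L=np.radians(40); M=np.array([.6495,.1835,0])
rp=lambda y:(Ro.from_euler("z",y)*tool_in(L)).as_euler("xyz")
ok=[y for y in np.arange(-.16,1.0,.08) if all(inverse_kinematics(M+[0,0,h],rp(y)) is not None for h in(.065,.1,.2))]
print(ok); 
for y in ok: print(round(y,2),np.round(inverse_kinematics(M+[0,0,.07],rp(y)),2))
print(np.round(observe()["q"],2))
```

```text
[np.float64(0.0), np.float64(0.31999999999999995), np.float64(0.4), np.float64(0.48), np.float64(0.5599999999999999), np.float64(0.64), np.float64(0.72), np.float64(0.7999999999999999), np.float64(0.88), np.float64(0.9600000000000001)]
0.0 [ 0.23  0.24  2.05 -0.72  0.22  2.45]
0.32 [0.09 0.22 2.07 0.74 0.22 0.67]
0.4 [0.06 0.22 2.07 0.89 0.28 0.43]
0.48 [0.02 0.23 2.06 0.97 0.35 0.28]
0.56 [-0.01  0.24  2.04  1.    0.42  0.16]
0.64 [-0.03  0.26  2.03  1.01  0.49  0.07]
0.72 [-0.06  0.27  2.    1.01  0.56 -0.01]
0.8 [-0.08  0.29  1.98  1.    0.63 -0.07]
0.88 [-0.1   0.32  1.95  0.98  0.7  -0.13]
0.96 [-0.11  0.34  1.92  0.96  0.76 -0.18]
[-0.58 -0.14  2.15  0.53  0.54  0.77]
```

Run:
```python
from h import *; from plant import *
L=np.radians(40); M=np.array([.6495,.1835,0])
rp=lambda y:(Ro.from_euler("z",y)*tool_in(L)).as_euler("xyz"); r=rp(.56)
move_l([.53,-.185,.2],.15)
movep([.54,.04,.2],rp(.3)); movep(M+[0,0,.15],r); hold(.2); o=observe(); print(o["time_s"],o["eef_pos"]-M,o["opening"])
move_l(M+[0,0,.078],.1); hold(.1)
print("down",move_l(M+[0,0,.064],.015,max_force=4)); o=observe(); print(o["eef_pos"],o["ft_force"])
gripper_to(.03); gripper_to(.05); hold(.2); z=Ro.from_euler("xyz",r).as_matrix()[:,2]
move_l(M+[0,0,.067]-z*.12,.15); move_l(M+[-.15,-.1,.3],.25); hold(.2); print(observe()["time_s"])
snap("scene","s10"); snap("top","t10")
for n in("s10","t10"):
    p,P=cloud(n+".npz"); q=P-M; m=(np.hypot(q[...,0],q[...,1])<.11)&(q[...,2]>.025)&(q[...,2]<.042); a=q[m]
    c=np.linalg.lstsq(np.c_[a[:,:2],np.ones(len(a))],a[:,2],rcond=None)[0]
    e,_=cv2.minEnclosingCircle(a[:,:2].astype(np.float32)),0; print(n,m.sum(),c,e)
    h=(np.hypot(q[...,0],q[...,1])<.07)&(q[...,2]>.06); print("handle",np.median(q[h],0))
c=cv2.hconcat([cv2.imread("pics/s10.png")[100:350,150:500],cv2.imread("pics/t10.png")[70:320,180:480]]); cv2.imwrite("pics/end.png",cv2.resize(c,None,fx=1.2,fy=1.2))
```

```text
39.1667 [ 0.00035845 -0.00130953  0.15104282] 0.014592221781307988
down True
[0.64954377 0.18357712 0.06882209] [ 0.55409541 -0.64676937  3.16586766]
43.6
s10 1896 [-0.00450568  0.0004037   0.03287186] ((-0.001545546343550086, -0.001894735498353839), 0.0794181227684021)
handle [ 0.00213064 -0.00154267  0.07391108]
t10 1099 [-3.04798584e-03  6.55169665e-05  3.20098711e-02] ((-0.0003559037286322564, -0.0023327223025262356), 0.07807543873786926)
handle [-0.00026812 -0.00314705  0.07353822]
```

View pics/end.png

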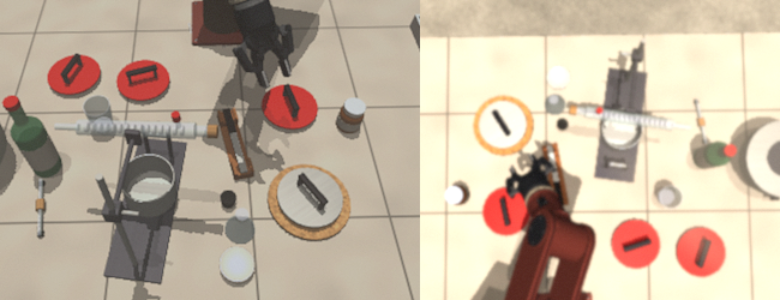

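The lid lies flat and centred on the mat (about (312,200) left, (503,122) right), the bar is in its rest at about (233,145), and the bystanders look undisturbed. Handing in.

```bash
python3 -c "
from plant import *
print(job_done(), observe()['time_s'])"
```

```text
the job is handed in; nothing more can be done
the job is handed in; nothing more can be done
```

The job is handed in, verdict not shown: the lid was levered loose, the bar is back in its rest, the lid lies flat within about 3 mm of the mat's centre, and the final pictures show the bystanders in place.

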